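# Move the former from its dock to the forming jig

## Task

The square-ended plaster former is latched in the wooden storage dock. Press the dock's spring catch so that the former pops loose, slide it out, and slide it, tapered nose first, into the dovetail of the grey forming jig until it is fully home and the jig's catch clicks up and holds it. Work gently: never force the plate in a dovetail, against the stop or the catches, leave everything else on the table where it is, and let go at the end.

Things in the scene. Friction and masses are not known exactly. Their poses are not given: they have to be found in the camera images.
- dock: Fixed wooden dock, the former in it. Origin: on the table under the home position; x is the push-in direction (away from the robot within 0.3 rad), y left, z up. Base 8 mm thick, x -115 to +85, y -44 to +44 mm; its top is the slot floor. Head block at the far end, 24 mm high. The latched former's origin is at x = -1, y = 0, z = 8 mm here. Keep contact forces on it under 40 N.
- dock_mouth (a point): Floor centre of the dock's slot mouth: dock x = -35, y = 0, z = 8 mm. Dovetail rails 12 mm high (tops 20 mm above the table) run from here to x = +36 mm, y out to 44 mm; the slot is 63 mm wide at the floor, 48.6 mm at the rail tops. The mouth flares 6 mm a side from here back to x = -55; from there to -115 mm the floor is an open landing. A plate is free of the rails 85 mm back from home.
- dock_catch (a joint): Dock catch travel in m: 0 is up (latched), 0.008 fully pressed at a hard stop. Spring 2.4 N at 0 to 4.8 N at 0.008, about 1 N more while it holds a plate; it must go down 0.006 to free it. Then a damped spring pad on the head pops the plate about 14 mm towards the mouth in about 0.5 s; it stays there, its nose over the tooth holding the catch down.
- tab_top (a point): Centre of the top of the dock catch's steel thumb tab, 22 mm (dock x) by 26 mm (dock y), standing out on the right (-y) side of the dock: dock x = 27, y = -61, z = 25 mm when up. Press it straight down, 6 to 8 mm.
- jig: Fixed grey jig, empty at the start; axes, base and dovetail as the dock's. Its head block (stop, spring pad, catch) is clamped somewhere within 8 mm either way of nominal along x, not reported: nominally the tooth's steep face is at x = 32 and the stop face at x = 46.2, so the former's origin is home at x = -9 to +7, y = 0, z = 8 mm. Keep forces on it under 30 N.
- jig_mouth (a point): Floor centre of the jig's slot mouth: jig x = -35, y = 0, z = 8 mm. Rails, flare (x -55 to -35, 6 mm a side) and landing (x -115 to -55, at floor height) as the dock's; the plate has 1.5 mm play a side and 2.5 mm upward. The spring pad bears on the nose over the last 15 mm before the stop, 2 N rising to 5 N, and riding over the tooth (x 21 to 32 nominal) adds about 5 N: up to 12 N in all.
- jig_catch (a joint): Jig catch travel in m: 0 is up (slot empty, or former latched), up to 0.008 while the nose bar rides over its 6 mm high ramped tooth (16 mm wide, steep face away from the mouth). It clicks up about 2 mm before the plate meets the rigid stop: push until the stop is felt (force rising fast past 12 N), then let go; the spring pad pushes the plate back onto the tooth.
- former: Aluminium sole 90 mm (x), 10 mm high, 60 mm wide at the bottom, 48 on top (last 8 mm of the nose narrow 6 mm a side), and on it a white plaster block with square corners, 56 mm (x) by 34 mm (y), from 10 to 54 mm above the underside. Origin: centre of the underside; x to the nose, z up. 0.17-0.35 kg. Grip across y, 38 mm up. A pocket 20 to 33 mm ahead of the origin drops over the tooth.
- spare_former: A spare former with a round-ended block on the same sole, loose on the table; leave alone.
- cup_a: White cup, 72 mm across, 80 mm high; leave alone.
- cup_b: White cup, 72 mm across, 80 mm high; leave alone.
- lump_a: Plaster lump, about 50 mm; leave alone.
- lump_b: Plaster lump, about 50 mm; leave alone.
- brush: Brush lying on the table; leave alone.
- tile_stack: Block of white tiles 50 by 50 by 32 mm; leave alone.
There are look-alikes about, which are no part of the job. What is shaped like the former but pink is not meant.

How it is judged:
By the outcome, as a careful person would: the job done as asked, in the order asked, and still so for the second after the job is handed in, with the robot touching nothing.
It also fails if it takes over 58 s, if anything falls off the work surface, if the arm or the gripper's body presses on something with over 40 N, if the wrist force passes 120 N, or if a joint passes its speed limit or range.

## Robot

A 6-joint arm with a two-finger parallel gripper is mounted at the origin on the work surface. World frame = base frame: x ahead of the robot, y to its left, z up, the work surface at z = 0. Lengths are in mm, angles in rad, forces in N, time in s.
With the tool pointing down it reaches from about 350 to 875 mm from the base axis. Payload 4.2 kg.
Tool frame: the origin (TCP) lies at the very end of the fingers, on their centre line; the grasp point (between the pads) lies 19 mm behind it; z points along the fingers, y is the line along which they close (so a half turn about z gives the same grasp; the last joint's range is limited). The gripper opens to 85 mm and grips with 20 to 120 N. Pads are 22 mm wide; open, the fingers measure 114 mm over their backs; the gripper's body (76 mm by 85 mm) begins 54 mm behind the grasp point. The pads swing forward as they close: fully open they stand 13 mm farther back than shut.
Start: joints at [-1.009, 0.385, 0.008, 0, -1.194, -0.259], TCP at [186.387, -596.539, 205.912] pointing down, gripper open.
Joint ranges: [-3.14, 3.14], [-1.21, 2.06], [-1.07, 1.41], [-3.16, 2.05], [-2.99, -0.16], [-3.1, 3.1]. Speed limits (rad/s): [2.79, 2.79, 3.14, 3.14, 3.14, 3.14].

## Interface

Orientations are given as a unit quaternion [x, y, z, w].
In Python, from bench import arm, optics gives the robot as it stands. The module is installed in compiled form; this text tells all that it offers.
- The arm moves only by the tool step_arm, never from a script. Its argument "motion" is a list of rows, each an object with "dr": the turn, a rotation vector about the tool's x, y, z in units of 8 degrees (1.0 is 8 degrees), a list of three; "slide": the shift along the tool's x, y, z in mm, a list of three; "jaw": the finger opening in mm, from 0 to 85.4. A call has exactly 8 rows; each row is the pose to reach, as a shift and turn from the pose commanded when the call began, along the tool's axes at that moment; what a row does not reach only later rows make up. A row lasts 1/8 s, in which the tool goes at most 62.5 mm and 10.7 degrees, less where a joint would pass 70% of its speed; a pose out of reach is approached as far as the arm can. A call with a gripper value outside its range is refused whole. The fingers move at their own pace and stop on an object; the grip force is fixed at half the most. Time passes only in rows, so rows that repeat a pose let the fingers close, or fill a call up. It gives the time, the measured TCP pose, the force, the opening and the grip force at its end, in the units of the state.
- arm.read_state(): the state, without advancing time (a new reading comes with each control period).
- optics.get_image(name): name is "scene" or "top" or "wrist"; returns the picture (400x640x3 uint8, blue, green, red); there is no depth.
- optics.camera_info(name): a dict with "camera_matrix" (3x3 intrinsics, pixels), "view" (4x4, takes a point from world to camera coordinates); the wrist camera has in their place "T_tool_cam" (4x4, takes a point from camera to tool coordinates, whose origin is the TCP and whose axes are the flange's). Camera axes: x right, y up, looking along -z (the intrinsics and any distortion apply to the point x, -y, -z); pixel columns grow to the right and rows downward; lengths in mm; the calibration is good to about 2 mm. A picture is of the moment at which its call begins: read the wrist's pose just before it. camera_info takes no time and is no camera call.
- arm.job_done(): hands the job in; it is judged then, once.
The state is a dict: "clock": time; "joints": joint angles; "joint_vel": joint speeds; "joint_efforts": joint torques, N m; "position": TCP position; "ee_rot": TCP orientation; "contact_force": force on the tool from outside, world axes, zero at the start; "wrist_torque": the same for the moment, N m; "gripper_width": finger opening in mm; "grasp_force": force on a finger pad.
Only numpy, scipy, OpenCV 4.12 (cv2) and the standard library are available. Lean on these libraries where they do the work, as an engineer would, in place of code of your own. Each camera call takes 0.05 s, during which the arm holds its last target. There are 200 camera calls.

## Working session

There is one attempt and no reset: what is moved stays moved. The work goes in short steps, Python scripts to look and compute and a tool call to move; the robot and the scene stay as the last step left them, time stands still between calls to the robot, and variables do not carry over. Pictures are saved under pics/ and viewed, at most 10 in all, crops included, and the job is handed in when it is done.

Besides the shell and the picture viewer there is one more tool, called as name(argument=value, ...) on one line, values as JSON. step_arm: Moves the arm, as the interface text tells. Its arguments: {"type":"object","properties":{"motion":{"type":"array","items":{"type":"object","properties":{"dr":{"type":"array","items":{"type":"number"}},"slide":{"type":"array","items":{"type":"number"}},"jaw":{"type":"number"}}}}},"required":["motion"]}

```bash
mkdir -p pics; python3 - <<'E'
from bench import arm, optics
import cv2, numpy as np
print(arm.read_state())
for n in ("top","scene"):
    cv2.imwrite(f"pics/{n}0.png", optics.get_image(n))
for n in ("top","scene","wrist"):
    print(n, optics.camera_info(n))
E
```

```text
{'clock': 0.0, 'joints': array([-1.00938306e+00,  3.85596960e-01,  6.60420463e-03, -5.02083034e-04,
       -1.19398590e+00, -2.58574585e-01]), 'joint_vel': array([ 1.30795648e-03,  1.63025040e-03,  4.01778158e-04,  6.78734366e-04,
        9.26256548e-04, -5.95814355e-05]), 'joint_efforts': array([ 4.07535827e-04, -3.92290843e+01,  1.88398433e+01,  4.18594748e+00,
       -4.65996709e-03, -4.87036459e-06]), 'position': array([ 186.20243056, -595.94337456,  204.78833343]), 'ee_rot': array([-1.50749721e-01,  9.88571331e-01,  1.09373702e-03, -2.20951136e-04]), 'contact_force': array([ 0.16022894,  0.16328998, -0.11599673]), 'wrist_torque': array([0.05935679, 0.0161783 , 0.05551291]), 'grasp_force': 0.0, 'gripper_width': 85.4462785990198}
top {'camera_matrix': array([[424.14341525,   0.        , 326.58052153],
       [  0.        , 424.14341525, 197.77802752],
       [  0.        ,   0.        ,   1.        ]]), 'view': array([[ 1.74916195e-03, -9.99992579e-01,  3.43266884e-03,
        -8.88961556e+00],
       [ 9.86480342e-01,  2.28802054e-03,  1.63863661e-01,
        -5.35150818e+02],
  
[... 533 characters left out ...]
 [ 4.69069680e-01,  5.00484248e-01,  7.27660053e-01,
        -1.40250202e+03],
       [ 0.00000000e+00,  0.00000000e+00,  0.00000000e+00,
         1.00000000e+00]])}
wrist {'camera_matrix': array([[277.05349349,   0.        , 326.56769606],
       [  0.        , 277.05349349, 200.23556608],
       [  0.        ,   0.        ,   1.        ]]), 'T_tool_cam': array([[ 7.36117495e-04,  9.59036721e-01,  2.83280823e-01,
         7.11554399e+01],
       [ 9.99998760e-01, -3.11557771e-04, -1.54377283e-03,
        -1.00883893e-01],
       [-1.39227650e-03,  2.83281609e-01, -9.59035761e-01,
        -1.68015217e+02],
       [ 0.00000000e+00,  0.00000000e+00,  0.00000000e+00,
         1.00000000e+00]])}
```

View pics/top0.png

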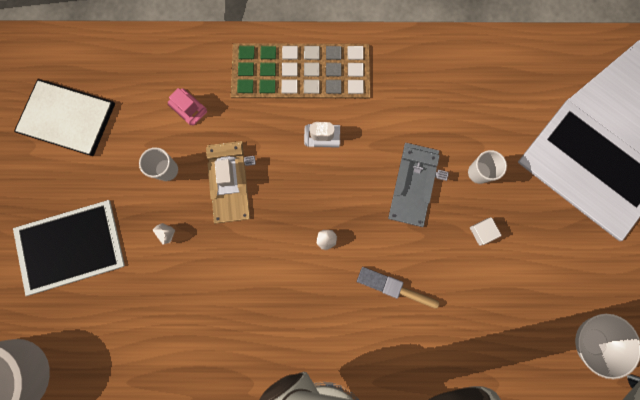

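View pics/scene0.png

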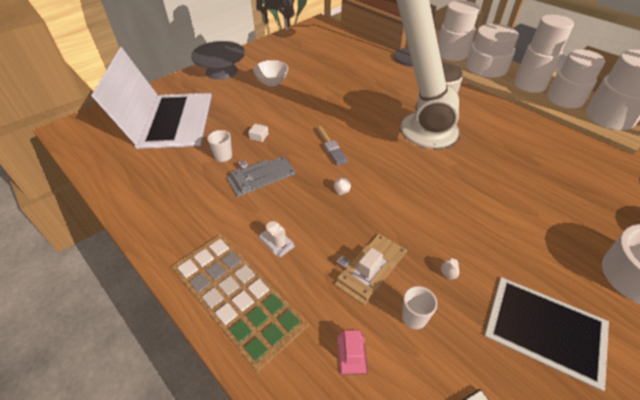

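The top view shows the wooden dock with the former around (228,182) and the grey jig around (415,185). I'm enlarging both to get their corners.

```bash
python3 - <<'E'
import cv2, numpy as np
im=cv2.imread("pics/top0.png")
a=im[135:230,198:263]; b=im[135:230,386:451]
f=lambda c: cv2.resize(c,None,fx=6,fy=6,interpolation=cv2.INTER_CUBIC)
cv2.imwrite("pics/crop.png",np.hstack([f(a),f(b)]))
E
```

```text
(no output)
```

View pics/crop.png

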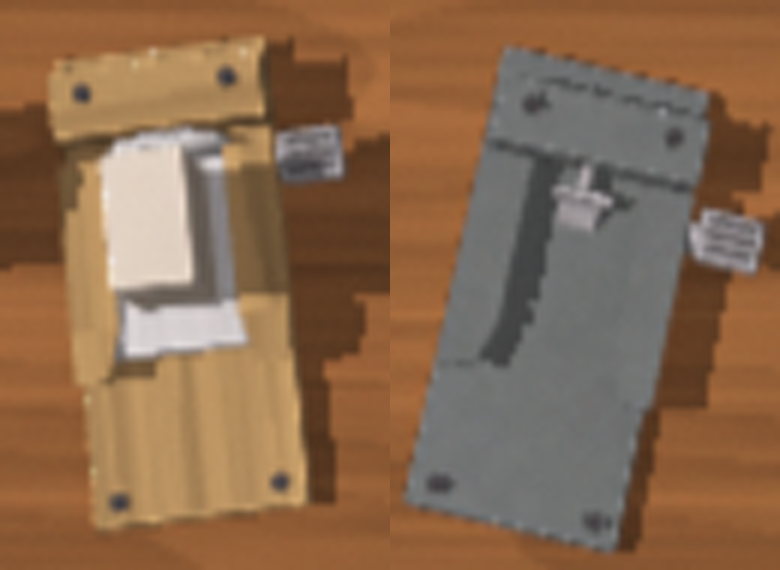

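```bash
cat > h.py <<'E'
import numpy as np, cv2
from scipy.optimize import least_squares
from scipy.spatial.transform import Rotation as R
from bench import arm, optics
def w2p(P, K, V):
    c=(V[:3,:3]@np.atleast_2d(P).T).T+V[:3,3]
    c=c*[1,-1,-1]
    return (K@(c/c[:,2:]).T).T[:,:2]
def wristview(st):
    T=np.eye(4);T[:3,:3]=R.from_quat(st['ee_rot']).as_matrix();T[:3,3]=st['position']
    return np.linalg.inv(T@optics.camera_info('wrist')['T_tool_cam'])
def o2w(p,P):
    P=np.atleast_2d(P); c,s=np.cos(p[2]),np.sin(p[2])
    return np.c_[p[0]+c*P[:,0]-s*P[:,1],p[1]+s*P[:,0]+c*P[:,1],P[:,2]]
def fit(obj,pix,K,V,p0):
    r=least_squares(lambda p:(w2p(o2w(p,obj),K,V)-pix).ravel(),p0,loss='soft_l1')
    return r.x,np.round(w2p(o2w(r.x,obj),K,V)-pix,1)
E
python3 - <<'E'
from h import *
ci=optics.camera_info('top');K,V=ci['camera_matrix'],ci['view']
cv=lambda c,u0:np.array([[u0+(a+.5)/6-.5,135+(b+.5)/6-.5] for a,b in c])
obj=[(-115,44,4),(-115,-44,4),(85,44,24),(85,-44,24),(27,-61,25)]
p,r=fit(np.array(obj),cv([(95,526),(305,500),(49,62),(264,38),(310,152)],198),K,V,[560,240,0]);print(p,r.tolist())
j=cv([(15,503),(227,548),(118,46),(320,92),(337,240)],386)
p,r=fit(np.array(obj)[:4],j[:4],K,V,[560,-200,-.2]);print(p,r.tolist())
print(w2p(o2w(p,[[27,-61,25],[85,44,8],[85,-44,8]]),K,V),j)
E
```

```text
[5.97714459e+02 2.40065244e+02 1.13103743e-01] [[-0.2, 0.7], [0.5, 1.1], [-0.1, -2.4], [-0.6, -2.1], [0.3, 0.5]]
[ 5.90406410e+02 -2.27661707e+02 -2.20418741e-01] [[-0.1, 1.1], [-0.3, 1.5], [-0.3, -1.4], [0.8, -1.5]]
[[442.41656685 171.98599696]
 [403.82013954 142.73024947]
 [438.00801402 150.17326078]] [[388.08333333 218.41666667]
 [423.41666667 225.91666667]
 [405.25       142.25      ]
 [438.91666667 149.91666667]
 [441.75       174.58333333]]
```

```bash
cat >> h.py <<'E'
def plan(xyz,yaw=None,st=None):
    """slide (mm) and dr (8deg units) from measured pose to tool-down pose whose tool x is at world angle pi+yaw"""
    st=st or arm.read_state(); A=R.from_quat(st['ee_rot'])
    s=A.inv().apply(np.array(xyz)-st['position'])
    if yaw is None: d=np.zeros(3)
    else:
        c,n=np.cos(np.pi+yaw),np.sin(np.pi+yaw)
        B=R.from_matrix(np.array([[c,n,0],[n,-c,0],[0,0,-1]]))
        d=(A.inv()*B).as_rotvec()/np.radians(8)
    print('slide',np.round(s,1),'dr',np.round(d,2),'pos',np.round(st['position'],1),'F',np.round(st['contact_force'],1),'w',round(st['gripper_width'],1),'g',round(st['grasp_force'],1),'t',st['clock'])
E
python3 -c "
from h import *
plan((540,-235,215),-.22); plan((520,230,215),.113)"
```

```text
slide [-445.3  239.2   -9.6] dr [ 0.01 -0.    3.74] pos [ 186.2 -596.   204.9] F [-0.4  0.6 -0.1] w 85.7 g 0.0 t 0.1
slide [-564.8  689.    -8.8] dr [ 0.01 -0.    1.36] pos [ 186.2 -596.   204.9] F [-0.4  0.6 -0.1] w 85.7 g 0.0 t 0.1
```

step_arm(motion=[{"slide":[-56,30,-2],"dr":[0,0,0.5],"jaw":0},{"slide":[-111,60,-3],"dr":[0,0,1],"jaw":0},{"slide":[-167,90,-4],"dr":[0,0,1.5],"jaw":0},{"slide":[-223,120,-5],"dr":[0,0,2],"jaw":0},{"slide":[-278,149,-6],"dr":[0,0,2.5],"jaw":0},{"slide":[-334,179,-7],"dr":[0,0,3],"jaw":0},{"slide":[-390,209,-8],"dr":[0,0,3.5],"jaw":0},{"slide":[-445,239,-10],"dr":[0,0,3.74],"jaw":0}])

```text
clock: 1.1
position: [537.1, -237.7, 215.4]
ee_rot: [0.11, 0.994, 0.0, -0.0]
contact_force: [-0.2, -1.1, 0.1]
gripper_width: -0.0
grasp_force: 0.0
```

```bash
python3 - <<'E'
from h import *
import pickle
st=arm.read_state(); im=optics.get_image('wrist')
pickle.dump(st,open('st1.pkl','wb'))
cv2.imwrite('pics/w1.png',im); plan((520,230,215),.113)
E
```

```text
slide [1.209e+02 4.481e+02 4.000e-01] dr [ 0.    0.02 -2.35] pos [ 542.2 -233.5  215.2] F [3.7 0.3 0.1] w -0.1 g 0.0 t 1.15
```

View pics/w1.png

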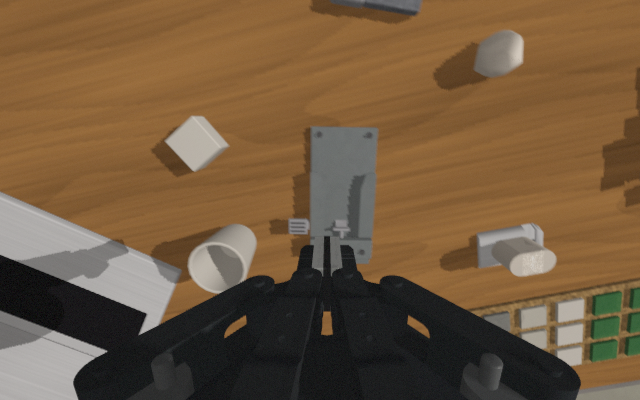

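```bash
python3 -c "
from h import *
plan((655,217,140),.113)"
```

```text
slide [-13.6 464.2  75.7] dr [ 0.    0.02 -2.35] pos [ 542.2 -233.5  215.2] F [3.7 0.3 0.1] w -0.1 g 0.0 t 1.15
```

step_arm(motion=[{"slide":[-2,60,5],"dr":[0,0,-0.4],"jaw":0},{"slide":[-4,122,15],"dr":[0,0,-0.8],"jaw":0},{"slide":[-6,183,25],"dr":[0,0,-1.2],"jaw":0},{"slide":[-8,244,35],"dr":[0,0,-1.6],"jaw":0},{"slide":[-10,305,46],"dr":[0,0,-2],"jaw":0},{"slide":[-12,366,57],"dr":[0,0,-2.2],"jaw":0},{"slide":[-13,425,68],"dr":[0,0,-2.35],"jaw":0},{"slide":[-14,464,76],"dr":[0,0,-2.35],"jaw":0}])

```text
clock: 2.15
position: [650.6, 212.9, 138.2]
ee_rot: [-0.055, 0.998, -0.0, -0.001]
contact_force: [0.1, -0.5, -0.0]
gripper_width: -0.1
grasp_force: 0.0
```

```bash
python3 - <<'E'
from h import *
import pickle
optics.get_image('wrist');optics.get_image('wrist')
st=arm.read_state(); im=optics.get_image('wrist')
pickle.dump(st,open('st2.pkl','wb'))
cv2.imwrite('pics/w2.png',im)
a=im[40:340,130:480]
cv2.imwrite('pics/w2c.png',cv2.resize(a,None,fx=2,fy=2,interpolation=cv2.INTER_CUBIC))
b=cv2.imread('pics/w1.png')[110:270,270:400]
cv2.imwrite('pics/w1c.png',cv2.resize(b,None,fx=3.7,fy=3.7,interpolation=cv2.INTER_CUBIC))
print(st['position'],st['ee_rot'])
E
```

```text
[650.39258388 213.95455665 136.92024889] [-5.63971181e-02  9.98407261e-01 -4.15545282e-04 -1.46035278e-03]
```

View pics/w2c.png

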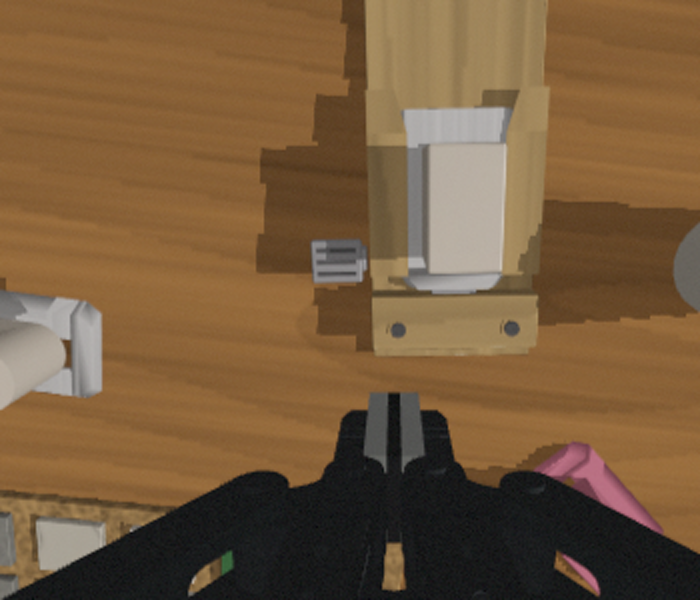

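View pics/w1c.png

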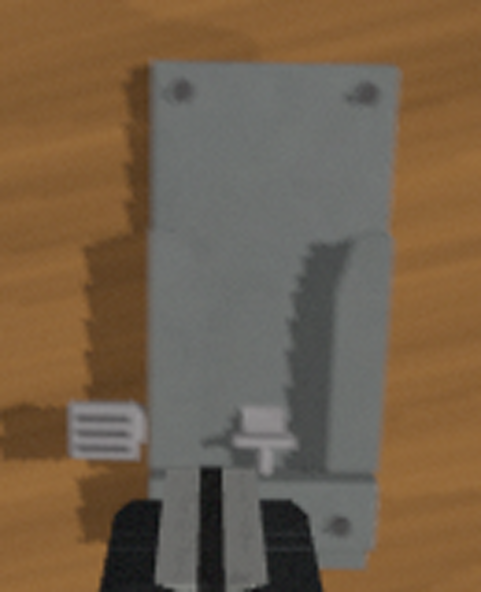

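```bash
cat > f.py <<'E'
from h import *
import pickle
K=optics.camera_info('wrist')['camera_matrix']
ci=optics.camera_info('top')
def cv(c,s,u,v): return np.array([[u+(a+.5)/s-.5,v+(b+.5)/s-.5] for a,b in c])
V=wristview(pickle.load(open('st2.pkl','rb')))
o=np.array([(-55,44,20),(-55,-44,20),(27,44,20),(27,-44,20),(-29,-17,62),(-29,17,62),(27,17,62),(27,-17,62),(27,-61,25)],float)
m=cv([(549,87),(367,90),(541,260),(371,260),(428,143),(505,146),(503,274),(428,273),(337,262)],2,130,40)
def f2(o,m,K,V,p0,free=()):
    w=np.ones_like(m)
    for i in free: w[i,1]=0
    g=lambda p:((w2p(o2w(p,o),K,V)-m)*w)
    r=least_squares(lambda p:g(p).ravel(),p0,loss='soft_l1'); return r.x,(w2p(o2w(r.x,o),K,V)-m).round(1).tolist()
p,r=f2(o,m,K,V,[600,240,.1],(2,3));print('dock',p,r)
mt=cv([(95,526),(305,500),(310,152)],6,198,135)
print('top resid',w2p(o2w(p,[(-115,44,4),(-115,-44,4),(27,-61,25)]),ci['camera_matrix'],ci['view'])-mt)
print('tab world',o2w(p,[27,-61,25]))
V=wristview(pickle.load(open('st1.pkl','rb')))
o=np.array([(-115,-44,8),(-115,44,8),(-55,-44,20),(-55,44,20),(27,44,20)],float)
m=cv([(150,62),(400,66),(150,232),(391,235),(380,450)],3.7,270,110)
p,r=f2(o,m,K,V,[590,-227,-.22],(4,));print('jig',p,r)
print(w2p(o2w(p,[(27,-61,25),(32,0,14),(21,0,8)]),K,V),cv([(105,431),(263,433),(263,407)],3.7,270,110))
mt=cv([(15,503),(227,548),(337,240)],6,386,135)
print('top resid',w2p(o2w(p,[(-115,44,4),(-115,-44,4),(27,-61,25)]),ci['camera_matrix'],ci['view'])-mt)
E
python3 f.py
```

```text
dock [5.98908135e+02 2.40296717e+02 1.29209892e-01] [[0.6, -0.1], [-0.6, -0.1], [-0.4, -1.4], [-0.2, -0.1], [-0.3, 0.3], [1.9, -1.8], [0.3, 0.1], [-0.3, 1.2], [-0.1, 0.1]]
top resid [[ 0.50388395  0.38978593]
 [ 1.14242251  0.21585384]
 [ 0.05684554 -0.3116112 ]]
tab world [[633.54295359 183.28418071  25.        ]]
jig [ 5.94183211e+02 -2.28269245e+02 -2.34958626e-01] [[0.1, -0.5], [-0.3, -0.5], [-0.3, 0.5], [0.7, 0.7], [-0.1, -0.3]]
[[297.58859606 231.37435059]
 [340.8018771  232.18335123]
 [340.81606465 223.51967227]] [[298.01351351 226.12162162]
 [340.71621622 226.66216216]
 [340.71621622 219.63513514]]
top resid [[-0.45344705 -0.81484577]
 [-0.84610254  0.03525382]
 [ 0.93748563 -3.71561245]]
```

```bash
python3 -c "
from h import *
plan((633.5,182.5,32),.125)"
```

```text
slide [ 19.6 -27.4 105.8] dr [-0.01 -0.02 -0.1 ] pos [650.2 212.  137.7] F [ 0.8 -0.5  0.7] w -0.0 g 0.0 t 2.3
```

step_arm(motion=[{"slide":[6,-9,5],"dr":[0,0,-0.1],"jaw":0},{"slide":[14,-20,20],"dr":[0,0,-0.1],"jaw":0},{"slide":[20,-28,45],"dr":[0,0,-0.1],"jaw":0},{"slide":[20,-28,70],"dr":[0,0,-0.1],"jaw":0},{"slide":[20,-28,90],"dr":[0,0,-0.1],"jaw":0},{"slide":[20,-28,105],"dr":[0,0,-0.1],"jaw":0},{"slide":[20,-28,105],"dr":[0,0,-0.1],"jaw":0},{"slide":[20,-28,105],"dr":[0,0,-0.1],"jaw":0}])

```text
clock: 3.3
position: [634.7, 180.1, 35.8]
ee_rot: [-0.061, 0.998, 0.0, 0.001]
contact_force: [0.9, 0.3, 1.0]
gripper_width: 0.2
grasp_force: 0.0
```

```bash
python3 - <<'E'
from h import *
import pickle
P=np.array([arm.read_state()['position'] for _ in range(3)]);print(P)
st=arm.read_state();im=optics.get_image('wrist');cv2.imwrite('pics/w3.png',im)
plan((633.5,182.5,24),.125)
E
```

```text
[[634.66793602 180.13115804  35.75592563]
 [634.66793602 180.13115804  35.75592563]
 [634.66793602 180.13115804  35.75592563]]
slide [ 1.   2.2 11.9] dr [ 0.    0.01 -0.02] pos [634.7 180.4  35.9] F [-0.3  0.5  0.1] w 0.2 g 0.0 t 3.35
```

View pics/w3.png

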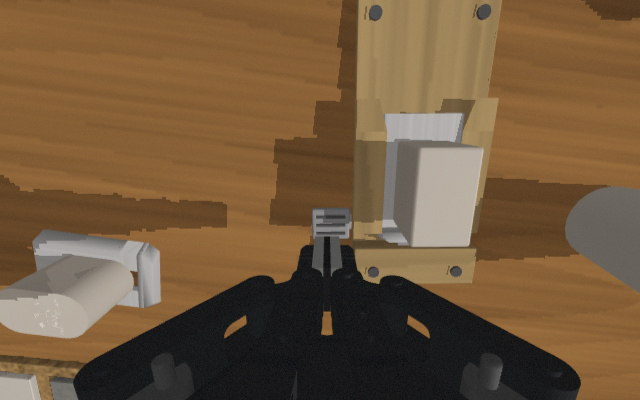

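The closed fingertips are at about (327,236) and the tab centre at about (331,223), spanning 312–350. I'm checking where the tip will land.

```bash
python3 - <<'E'
from h import *
c=optics.camera_info('wrist');K=c['camera_matrix'];V=np.linalg.inv(c['T_tool_cam'])
print(w2p([(0,0,0),(0,0,11),(11,0,11),(-11,0,11),(0,10,11),(0,2,11),(11,0,0),(-11,0,0)],K,V))
E
```

```text
[[326.06110502 231.85057883]
 [326.06542169 225.6153167 ]
 [326.06895351 210.54540713]
 [326.06200268 240.203877  ]
 [340.50681094 225.61724101]
 [328.9538957  225.61570158]
 [326.06477055 215.99726034]
 [326.05756328 247.16855279]]
```

step_arm(motion=[{"slide":[1,2,4],"jaw":0},{"slide":[1.5,3,8],"jaw":0},{"slide":[1.5,3,10.5],"jaw":0},{"slide":[1.5,3,12.5],"jaw":0},{"slide":[1.5,3,14.5],"jaw":0},{"slide":[1.5,3,16],"jaw":0},{"slide":[1.5,3,17],"jaw":0},{"slide":[1.5,3,17.5],"jaw":0}])

```text
$.motion[0]: bad value
```

```bash
python3 - <<'E'
from h import *
im=optics.get_image('wrist');cv2.imwrite('pics/w4.png',im)
a=cv2.imread('pics/w3.png')
d=cv2.absdiff(a,im)
plan((633.5,182.5,18),.125)
plan((633.5,182.5,110),.125)
E
```

```text
slide [ 1.   2.1 17.9] dr [ 0.    0.01 -0.02] pos [634.7 180.5  35.9] F [ 0.5 -0.3  0.6] w 0.1 g 0.0 t 3.4
slide [  0.8   2.1 -74.1] dr [ 0.    0.01 -0.02] pos [634.7 180.5  35.9] F [ 0.5 -0.3  0.6] w 0.1 g 0.0 t 3.4
```

dr is required in every row.

step_arm(motion=[{"slide":[1,2,4],"dr":[0,0,0],"jaw":0},{"slide":[1.5,3,8],"dr":[0,0,0],"jaw":0},{"slide":[1.5,3,10.5],"dr":[0,0,0],"jaw":0},{"slide":[1.5,3,12.5],"dr":[0,0,0],"jaw":0},{"slide":[1.5,3,14.5],"dr":[0,0,0],"jaw":0},{"slide":[1.5,3,16],"dr":[0,0,0],"jaw":0},{"slide":[1.5,3,17],"dr":[0,0,0],"jaw":0},{"slide":[1.5,3,17.5],"dr":[0,0,0],"jaw":0}])

```text
clock: 4.4
position: [632.2, 183.1, 17.2]
ee_rot: [-0.061, 0.998, 0.0, 0.0]
contact_force: [0.1, 0.5, -0.9]
gripper_width: 0.1
grasp_force: 0.0
```

```bash
python3 - <<'E'
from h import *
im=optics.get_image('wrist');cv2.imwrite('pics/w4.png',im)
plan((633.5,182.5,18),.125)
im=optics.get_image('wrist');cv2.imwrite('pics/w4.png',im)
plan((633.5,182.5,18),.125)
E
```

```text
slide [-1.2 -0.8 -0.8] dr [-0.   -0.   -0.02] pos [632.2 183.1  17.2] F [-0.1  0.7  0.6] w -0.4 g 0.0 t 4.45
slide [-1.2 -0.8 -0.8] dr [ 0.   -0.   -0.02] pos [632.2 183.1  17.2] F [-0.4 -0.5 -0.8] w -0.0 g 0.0 t 4.5
```

View pics/w4.png

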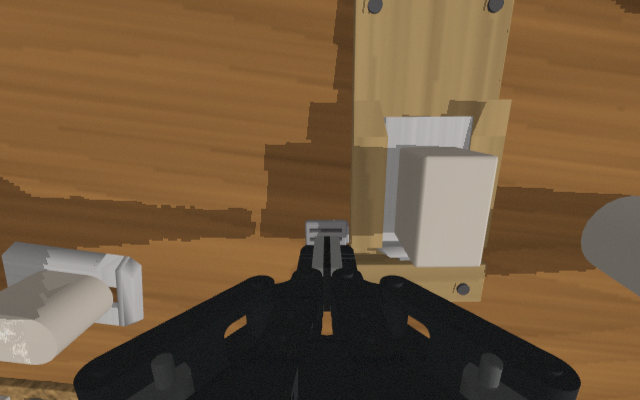

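The former is still in place: its sole rear edge is at (388,117) and the tab is still visible at 305–349 × 221–243. I read no force, so I'm checking where the tab sits relative to the tip.

```bash
python3 - <<'E'
from h import *
c=optics.camera_info('wrist');K=c['camera_matrix'];V=wristview(arm.read_state())
p=[598.9,240.3,.127]
print('rails',w2p(o2w(p,[(-55,44,20),(-55,-44,20),(-29,17,62),(27,17,62)]),K,V).round(1).tolist())
for z in (25,18,17): print(z,w2p(o2w(p,[(16,-48,z),(38,-48,z),(16,-74,z),(38,-74,z),(27,-61,z)]),K,V).round(1).tolist())
T=np.linalg.inv(c['T_tool_cam'])
print(w2p([(0,0,0),(11,0,0),(-11,0,0),(11,12,0),(11,-12,0)],K,T).round(1).tolist())
im=cv2.imread('pics/w4.png');g=cv2.cvtColor(im,6)
print(g[212:262:2,318].tolist());print(g[212:262:2,344].tolist());print(g[226,296:360:2].tolist())
a=cv2.imread('pics/w3.png');g=cv2.cvtColor(a,6)
print(g[200:250:2,318].tolist());print(g[215,300:360:2].tolist())
E
```

```text
rails [[512.0, 99.9], [355.5, 100.5], [501.2, 156.3], [481.6, 268.5]]
25 [[346.9, 222.0], [346.3, 254.2], [304.8, 222.2], [305.7, 254.4], [325.9, 238.5]]
18 [[346.1, 218.1], [345.6, 249.2], [305.6, 218.2], [306.4, 249.4], [325.9, 234.0]]
17 [[346.0, 217.5], [345.5, 248.6], [305.7, 217.7], [306.5, 248.7], [325.9, 233.4]]
[[326.1, 231.8], [326.1, 216.0], [326.1, 247.2], [344.7, 216.0], [307.4, 216.0]]
[80, 76, 75, 73, 79, 95, 112, 101, 78, 74, 89, 94, 87, 83, 86, 84, 86, 87, 84, 85, 84, 84, 85, 83, 85]
[79, 78, 77, 77, 80, 90, 92, 96, 93, 93, 96, 94, 94, 140, 142, 144, 128, 21, 24, 20, 24, 36, 24, 42, 26]
[71, 72, 73, 71, 72, 117, 136, 137, 139, 137, 137, 101, 95, 96, 95, 94, 95, 94, 97, 94, 95, 97, 95, 98, 96, 81, 82, 77, 93, 95, 93, 92]
[79, 76, 76, 74, 81, 128, 139, 132, 67, 96, 138, 134, 61, 92, 137, 139, 57, 91, 105, 86, 82, 87, 85, 85, 85]
[70, 69, 71, 70, 72, 74, 94, 134, 108, 107, 105, 106, 81, 66, 65, 66, 64, 62, 67, 66, 65, 67, 65, 95, 91, 100, 77, 93, 94, 93]
```

step_arm(motion=[{"slide":[0,0,1],"dr":[0,0,0],"jaw":0},{"slide":[0,0,2],"dr":[0,0,0],"jaw":0},{"slide":[0,0,3],"dr":[0,0,0],"jaw":0},{"slide":[0,0,4],"dr":[0,0,0],"jaw":0},{"slide":[0,0,5],"dr":[0,0,0],"jaw":0},{"slide":[0,0,6],"dr":[0,0,0],"jaw":0},{"slide":[0,0,6],"dr":[0,0,0],"jaw":0},{"slide":[0,0,6],"dr":[0,0,0],"jaw":0}])

```text
clock: 5.5
position: [632.2, 183.2, 11.3]
ee_rot: [-0.061, 0.998, 0.0, 0.0]
contact_force: [-0.3, -0.8, -0.3]
gripper_width: 0.0
grasp_force: 0.0
```

```bash
cat > chk.py <<'E'
from h import *
import sys
st=arm.read_state();im=optics.get_image('wrist');cv2.imwrite(f'pics/{sys.argv[1]}.png',im)
g=cv2.cvtColor(im,6)
K=optics.camera_info('wrist')['camera_matrix'];V=wristview(st);p=[598.9,240.3,.127]
for z in (25,18): print(z,w2p(o2w(p,[(16,-61,z),(38,-61,z)]),K,V).round(1).tolist())
print(g[212:262:2,318].tolist());print(g[212:262:2,344].tolist())
q=w2p(o2w(p,[(-46,-10,18),(-60,-10,18)]),K,V).round(1);print('rear edge latched/popped',q.tolist())
u=int(q[0,0]);print(g[int(q[1,1])-10:int(q[0,1])+10,u].tolist(), int(q[1,1])-10)
plan((633.5,182.5,110),.125)
E
python3 chk.py w5
```

```text
25 [[325.8, 225.6], [326.0, 258.8]]
18 [[325.8, 221.5], [326.0, 253.5]]
[79, 76, 80, 76, 73, 73, 80, 95, 100, 101, 69, 76, 80, 84, 87, 83, 82, 84, 82, 84, 85, 84, 84, 84, 85]
[77, 79, 78, 80, 78, 78, 82, 95, 96, 97, 95, 94, 95, 94, 92, 137, 125, 25, 23, 24, 25, 30, 26, 41, 26]
rear edge latched/popped [[416.8, 116.9], [419.1, 90.0]]
[137, 140, 138, 138, 139, 140, 139, 139, 139, 140, 138, 137, 138, 137, 138, 139, 137, 138, 139, 140, 141, 140, 140, 138, 139, 137, 138, 138, 141, 141, 141, 142, 139, 141, 131, 98, 132, 178, 180, 180, 180, 179, 179, 179, 181, 181] 80
slide [ -1.2  -0.8 -98.7] dr [ 0.    0.   -0.02] pos [632.2 183.1  11.3] F [-0.1 -0.4 -0.5] w -0.0 g 0.0 t 5.55
```

```bash
python3 - <<'E'
from h import *
f=lambda n:cv2.resize(cv2.imread(f'pics/{n}.png')[205:275,280:375],None,fx=4.2,fy=4.2,interpolation=cv2.INTER_CUBIC)
a=np.hstack([f('w2'),f('w5')]); 
cv2.imwrite('pics/z.png',a)
E
```

```text
(no output)
```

View pics/z.png

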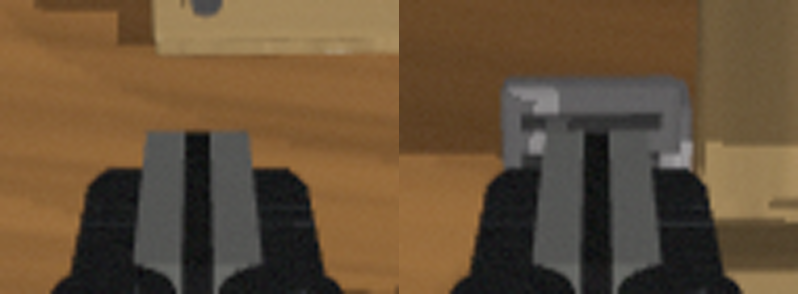

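The tab is still up and there is still no force, so the shut tips stop short of the nominal TCP. Any contact would start from zero tab travel, so another 6.5 mm of descent can't reach the hard stop.

step_arm(motion=[{"slide":[1,0,1],"dr":[0,0,0],"jaw":0},{"slide":[1,0,2],"dr":[0,0,0],"jaw":0},{"slide":[1,0,3],"dr":[0,0,0],"jaw":0},{"slide":[1,0,4],"dr":[0,0,0],"jaw":0},{"slide":[1,0,5],"dr":[0,0,0],"jaw":0},{"slide":[1,0,5.7],"dr":[0,0,0],"jaw":0},{"slide":[1,0,6.5],"dr":[0,0,0],"jaw":0},{"slide":[1,0,6.5],"dr":[0,0,0],"jaw":0}])

```text
clock: 6.55
position: [631.1, 183.0, 4.7]
ee_rot: [-0.061, 0.998, -0.0, -0.0]
contact_force: [-0.4, 0.2, 0.6]
gripper_width: 0.1
grasp_force: 0.0
```

```bash
python3 chk.py w6
```

```text
25 [[325.9, 231.7], [326.1, 265.8]]
18 [[325.9, 227.1], [326.1, 260.1]]
[78, 79, 79, 82, 79, 77, 76, 72, 72, 81, 94, 95, 89, 85, 85, 86, 84, 83, 86, 82, 85, 85, 86, 83, 84]
[79, 77, 79, 78, 77, 81, 79, 75, 77, 84, 94, 96, 95, 97, 92, 94, 85, 25, 23, 21, 22, 36, 22, 32, 23]
rear edge latched/popped [[420.6, 118.9], [423.0, 91.0]]
[138, 139, 138, 138, 137, 139, 138, 139, 136, 138, 139, 138, 138, 138, 137, 139, 138, 139, 138, 139, 140, 139, 140, 140, 140, 141, 141, 138, 140, 139, 141, 139, 140, 139, 140, 131, 97, 133, 179, 180, 180, 181, 181, 181, 180, 180, 181] 81
slide [  -2.2   -0.8 -105.3] dr [-0.   -0.   -0.02] pos [631.2 183.    4.7] F [-0.2  1.1 -0.2] w 0.1 g 0.0 t 6.6
```

step_arm(motion=[{"slide":[2,0,1],"dr":[0,0,0],"jaw":0},{"slide":[2,0,2],"dr":[0,0,0],"jaw":0},{"slide":[2,0,3],"dr":[0,0,0],"jaw":0},{"slide":[2,0,4],"dr":[0,0,0],"jaw":0},{"slide":[2,0,5],"dr":[0,0,0],"jaw":0},{"slide":[2,0,5.7],"dr":[0,0,0],"jaw":0},{"slide":[2,0,6.5],"dr":[0,0,0],"jaw":0},{"slide":[2,0,6.5],"dr":[0,0,0],"jaw":0}])

```text
clock: 7.6
position: [629.3, 182.8, -1.4]
ee_rot: [-0.061, 0.998, 0.0, 0.0]
contact_force: [-1.0, 0.3, 3.7]
gripper_width: 0.3
grasp_force: 1.9
```

```bash
python3 chk.py w7
```

```text
25 [[325.8, 239.1], [326.0, 274.0]]
18 [[325.9, 234.0], [326.0, 267.8]]
[72, 75, 78, 81, 75, 77, 79, 77, 76, 72, 71, 73, 81, 83, 84, 85, 82, 84, 84, 83, 84, 83, 82, 84, 85]
[71, 72, 74, 80, 77, 79, 77, 78, 79, 77, 78, 74, 81, 93, 92, 95, 83, 23, 18, 22, 22, 36, 23, 40, 29]
rear edge latched/popped [[424.0, 122.7], [426.7, 93.8]]
[138, 138, 139, 139, 137, 139, 138, 139, 138, 138, 137, 138, 139, 138, 139, 138, 139, 139, 140, 139, 139, 140, 140, 140, 139, 138, 138, 138, 138, 139, 139, 139, 139, 141, 140, 138, 139, 130, 106, 142, 180, 180, 181, 180, 180, 180, 180, 181, 180] 83
slide [  -4.2   -0.8 -111.4] dr [-0.    0.   -0.02] pos [629.3 182.8  -1.4] F [-1.8 -1.1  3.9] w 0.0 g 1.9 t 7.65
```

Contact at last: 3.7 N, with the tab about 1 mm down. Pressing on through the release point.

step_arm(motion=[{"slide":[0,0,1],"dr":[0,0,0],"jaw":0},{"slide":[0,0,2],"dr":[0,0,0],"jaw":0},{"slide":[0,0,3],"dr":[0,0,0],"jaw":0},{"slide":[0,0,4],"dr":[0,0,0],"jaw":0},{"slide":[0,0,5],"dr":[0,0,0],"jaw":0},{"slide":[0,0,5.7],"dr":[0,0,0],"jaw":0},{"slide":[0,0,5.7],"dr":[0,0,0],"jaw":0},{"slide":[0,0,5.7],"dr":[0,0,0],"jaw":0}])

```text
clock: 8.65
position: [629.3, 182.8, -7.4]
ee_rot: [-0.061, 0.998, 0.0, 0.0]
contact_force: [-1.1, -0.4, 5.1]
gripper_width: -0.1
grasp_force: 2.1
```

```bash
python3 chk.py w8
```

```text
25 [[325.8, 243.7], [326.0, 279.8]]
18 [[325.9, 238.3], [326.0, 273.1]]
[70, 75, 78, 79, 79, 78, 78, 78, 77, 79, 75, 75, 82, 85, 84, 84, 87, 85, 83, 83, 86, 83, 84, 83, 86]
[70, 69, 71, 76, 76, 79, 78, 81, 78, 79, 81, 78, 81, 117, 135, 138, 124, 24, 21, 19, 23, 29, 26, 43, 28]
rear edge latched/popped [[428.1, 122.9], [431.0, 92.7]]
[136, 138, 140, 138, 138, 138, 138, 137, 138, 139, 140, 138, 151, 177, 177, 176, 177, 176, 175, 177, 176, 178, 176, 178, 177, 177, 178, 178, 178, 179, 179, 178, 180, 179, 179, 179, 180, 179, 180, 181, 181, 181, 180, 180, 182, 182, 180, 180, 174, 135] 82
slide [  -4.1   -0.8 -117.4] dr [ 0.    0.   -0.02] pos [629.3 182.8  -7.4] F [-1.3 -0.7  3.9] w -0.3 g 2.1 t 8.7
```

The former has popped: its rear edge moved from row 120 to row 94, about 14 mm. The shut fingertips really sit about 25 mm behind the reported TCP, so I'll allow for that in the grasp.

```bash
python3 -c "
from h import *
plan((584,238.4,60),.127)"
```

```text
slide [ 38.2  60.7 -67.4] dr [ 0.    0.   -0.03] pos [629.3 182.8  -7.4] F [-1.3 -0.7  3.9] w -0.3 g 2.1 t 8.7
```

step_arm(motion=[{"slide":[0,0,-20],"dr":[0,0,0],"jaw":0},{"slide":[0,0,-45],"dr":[0,0,0],"jaw":0},{"slide":[0,0,-67],"dr":[0,0,0],"jaw":0},{"slide":[12,20,-75],"dr":[0,0,0],"jaw":85},{"slide":[25,40,-75],"dr":[0,0,0],"jaw":85},{"slide":[38,60.5,-75],"dr":[0,0,0],"jaw":85},{"slide":[38,60.5,-67],"dr":[0,0,0],"jaw":85},{"slide":[38,60.5,-67],"dr":[0,0,0],"jaw":85}])

```text
clock: 9.7
position: [582.9, 238.0, 57.9]
ee_rot: [-0.061, 0.998, -0.001, -0.001]
contact_force: [0.0, -0.6, -0.6]
gripper_width: 85.1
grasp_force: 0.0
```

```bash
python3 - <<'E'
from h import *
st=arm.read_state();im=optics.get_image('wrist');cv2.imwrite('pics/w9.png',im)
K=optics.camera_info('wrist')['camera_matrix'];V=wristview(st);p=[598.9,240.3,.127]
q=w2p(o2w(p,[(-15-28,17,62),(-43,-17,62),(-43,17,62-44),(13,17,62),(13,-17,62)]),K,V);print(q.round(1))
g=cv2.cvtColor(im,6)
r=int(q[0,1])
for k in (4,14): print(r+k,g[r+k,int(q[1,0])-24:int(q[0,0])+24:2].tolist(),int(q[1,0])-24)
for c in (290,330,360): print(g[r-16:r+16,c].tolist(),r-16)
plan((584,238.4,9),.127)
E
```

```text
[[354.1 193.8]
 [298.6 194. ]
 [348.6 179. ]
 [352.  274.6]
 [301.2 274.8]]
197 [84, 90, 94, 95, 98, 98, 99, 100, 101, 100, 102, 122, 114, 153, 175, 175, 176, 177, 175, 177, 176, 177, 177, 175, 176, 176, 176, 177, 176, 176, 176, 176, 178, 176, 175, 177, 176, 177, 179, 198, 172, 121, 140, 142, 144, 142, 138, 137, 136, 133, 130, 134] 274
207 [87, 85, 87, 94, 99, 99, 101, 98, 102, 102, 99, 121, 116, 145, 175, 176, 176, 176, 176, 176, 176, 177, 176, 175, 176, 177, 177, 178, 176, 177, 177, 176, 178, 177, 179, 178, 177, 177, 181, 195, 128, 121, 140, 141, 144, 142, 139, 138, 137, 132, 132, 134] 274
[104, 99, 97, 89, 86, 86, 86, 85, 87, 86, 85, 86, 90, 95, 101, 101, 102, 99, 102, 100, 101, 101, 102, 101, 101, 101, 101, 99, 101, 100, 102, 102] 177
[178, 170, 141, 124, 106, 102, 104, 105, 105, 105, 106, 108, 106, 106, 106, 115, 144, 164, 173, 175, 176, 177, 178, 177, 176, 176, 176, 176, 177, 176, 176, 177] 177
[110, 109, 109, 111, 121, 130, 132, 137, 138, 137, 135, 136, 137, 141, 143, 141, 143, 143, 143, 143, 142, 141, 143, 143, 144, 143, 142, 143, 144, 143, 141, 144] 177
slide [-0.6  0.5 49.4] dr [-0.01 -0.01 -0.03] pos [583.6 237.8  58.4] F [-0.   0.2  0.3] w 85.1 g 0.0 t 9.75
```

View pics/w9.png

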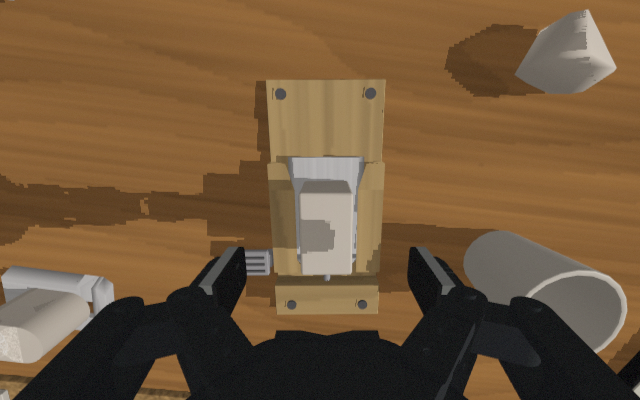

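The open fingers straddle the block: block edges are at columns 300–353 with the tool axis at 326. The finger tips sit near row 250. Descend and grip.

step_arm(motion=[{"slide":[-0.5,0.5,15],"dr":[0,0,0],"jaw":85},{"slide":[-0.5,0.5,30],"dr":[0,0,0],"jaw":85},{"slide":[-0.5,0.5,44],"dr":[0,0,0],"jaw":85},{"slide":[-0.5,0.5,53],"dr":[0,0,0],"jaw":85},{"slide":[-0.5,0.5,53],"dr":[0,0,0],"jaw":50},{"slide":[-0.5,0.5,53],"dr":[0,0,0],"jaw":30},{"slide":[-0.5,0.5,53],"dr":[0,0,0],"jaw":25},{"slide":[-0.5,0.5,53],"dr":[0,0,0],"jaw":25}])

```text
clock: 10.75
position: [584.9, 238.7, 7.4]
ee_rot: [-0.061, 0.998, 0.0, 0.0]
contact_force: [0.5, -1.1, 1.2]
gripper_width: 33.3
grasp_force: 61.1
```

```bash
cat > g.py <<'E'
from h import *
import sys
st=arm.read_state()
p=dict(d=[598.9,240.3,.127],j=[594.2,-228.3,-.235])[sys.argv[1]]
c,s=np.cos(p[2]),np.sin(p[2]);M=np.array([[c,s,0],[-s,c,0],[0,0,1]])
print('TCP in fixture',(M@(st['position']-[p[0],p[1],0])).round(1),'F fixture axes',(M@st['contact_force']).round(1),'torque',(M@st['wrist_torque']).round(2),'w',st['gripper_width'].round(1),'g',st['grasp_force'].round(0),'t',st['clock'])
for x in map(float,sys.argv[2:]): plan(o2w(p,[x,0,st['position'][2]])[0],p[2],st)
E
python3 g.py d -25
```

```text
Traceback (most recent call last):
  File "g.py", line 6, in <module>
    print('TCP in fixture',(M@(st['position']-[p[0],p[1],0])).round(1),'F fixture axes',(M@st['contact_force']).round(1),'torque',(M@st['wrist_torque']).round(2),'w',st['gripper_width'].round(1),'g',st['grasp_force'].round(0),'t',st['clock'])
                                                                                                                                                                      ^^^^^^^^^^^^^^^^^^^^^^^^^
AttributeError: 'float' object has no attribute 'round'
```

step_arm(motion=[{"slide":[2,0,-0.5],"dr":[0,0,0],"jaw":25},{"slide":[6,0,-0.7],"dr":[0,0,0],"jaw":25},{"slide":[11,0,-0.7],"dr":[0,0,0],"jaw":25},{"slide":[17,0,-0.7],"dr":[0,0,0],"jaw":25},{"slide":[23,0,-0.7],"dr":[0,0,0],"jaw":25},{"slide":[29,0,-0.7],"dr":[0,0,0],"jaw":25},{"slide":[35,0,-0.7],"dr":[0,0,0],"jaw":25},{"slide":[40,0,-0.7],"dr":[0,0,0],"jaw":25}])

```text
clock: 11.75
position: [544.4, 233.6, 7.3]
ee_rot: [-0.061, 0.998, -0.0, -0.0]
contact_force: [2.8, -1.3, 0.6]
gripper_width: 33.0
grasp_force: 61.2
```

```bash
sed -i "s/st\['gripper_width'\].round(1)/round(st['gripper_width'],1)/; s/st\['grasp_force'\].round(0)/round(st['grasp_force'])/" g.py; python3 g.py d -100
```

```text
TCP in fixture [-54.9   0.3   7.3] F fixture axes [ 2.6 -1.6  0.6] torque [-0.87 -0.46 -0.13] w 33.0 g 61 t 11.75
slide [45.1 -0.5  0. ] dr [-0.   -0.   -0.03] pos [544.4 233.6   7.3] F [ 2.8 -1.3  0.6] w 33.0 g 61.2 t 11.75
```

Sliding freely. Out fully, then lift.

step_arm(motion=[{"slide":[7,0,0],"dr":[0,0,0],"jaw":25},{"slide":[15,0,0],"dr":[0,0,0],"jaw":25},{"slide":[24,0,0],"dr":[0,0,0],"jaw":25},{"slide":[33,0,0],"dr":[0,0,0],"jaw":25},{"slide":[42,0,0],"dr":[0,0,0],"jaw":25},{"slide":[47,0,-1],"dr":[0,0,0],"jaw":25},{"slide":[48,0,-8],"dr":[0,0,0],"jaw":25},{"slide":[48,0,-20],"dr":[0,0,0],"jaw":25}])

```text
clock: 12.75
position: [497.2, 228.0, 27.7]
ee_rot: [-0.061, 0.998, -0.0, -0.0]
contact_force: [-1.0, -0.1, -1.5]
gripper_width: 33.2
grasp_force: 60.8
```

```bash
python3 g.py d; python3 -c "
from h import *
p=[594.2,-228.3,-.235]
plan(o2w(p,[-97,0,120])[0],-.235)"
```

```text
TCP in fixture [-102.5    0.6   27.7] F fixture axes [-1.  -0.  -1.5] torque [ 0.   -0.06 -0.02] w 33.2 g 61 t 12.75
slide [  50.5 -430.8  -92.2] dr [-0.   -0.    2.56] pos [497.2 228.   27.7] F [-1.  -0.1 -1.5] w 33.2 g 60.8 t 12.75
```

```bash
python3 -c "
from h import *
p=[594.2,-228.3,-.235]
plan(o2w(p,[0,100,125])[0],-.235)"
```

```text
slide [ -75.4 -371.1  -97.2] dr [-0.   -0.    2.56] pos [497.2 228.   27.7] F [-1.  -0.1 -1.5] w 33.2 g 60.8 t 12.75
```

step_arm(motion=[{"slide":[0,0,-40],"dr":[0,0,0],"jaw":25},{"slide":[0,-25,-85],"dr":[0,0,0.3],"jaw":25},{"slide":[-10,-80,-97],"dr":[0,0,0.6],"jaw":25},{"slide":[-22,-138,-97],"dr":[0,0,1],"jaw":25},{"slide":[-35,-197,-97],"dr":[0,0,1.4],"jaw":25},{"slide":[-47,-256,-97],"dr":[0,0,1.8],"jaw":25},{"slide":[-60,-314,-97],"dr":[0,0,2.2],"jaw":25},{"slide":[-75,-371,-97],"dr":[0,0,2.56],"jaw":25}])

```text
clock: 13.75
position: [617.8, -133.2, 125.4]
ee_rot: [0.118, 0.993, 0.0, 0.001]
contact_force: [2.5, 0.4, -2.1]
gripper_width: 33.2
grasp_force: 60.6
```

```bash
python3 - <<'E'
from h import *
import pickle
for _ in range(6): optics.get_image('wrist')
st=arm.read_state();im=optics.get_image('wrist');cv2.imwrite('pics/w10.png',im);pickle.dump(st,open('st10.pkl','wb'))
print(st['position'],arm.read_state()['position'],st['gripper_width'])
K=optics.camera_info('wrist')['camera_matrix'];V=wristview(st);p=[594.2,-228.3,-.235]
print(w2p(o2w(p,[(-115,44,8),(-115,-44,8),(-55,44,20),(-55,-44,20),(27,44,20),(27,-44,20),(-100,44,8),(-100,-44,8),(16,-61,25)]),K,V).round(1).tolist())
E
```

```text
[ 616.76094653 -130.63445678  124.58533066] [ 616.79698013 -130.15746963  124.66686115] 33.030739893894
[[266.1, 70.9], [172.5, 70.8], [267.3, 137.0], [175.6, 136.9], [271.9, 217.4], [187.6, 217.4], [267.1, 88.1], [175.0, 87.9], [166.9, 208.8]]
```

```bash
python3 - <<'E'
from h import *
im=cv2.imread('pics/w10.png')
hsv=cv2.cvtColor(im,cv2.COLOR_BGR2HSV);S=hsv[...,1].astype(int);G=cv2.cvtColor(im,6).astype(int)
for r in (80,90,100,110,120,150,165,180,195): print(r,'L',S[r,162:200:1].tolist());print('   R',S[r,255:285].tolist())
print('col220',S[55:90,220].tolist(),'col190',S[55:90,190].tolist(),'col250',S[55:90,250].tolist())
E
```

```text
80 L [153, 154, 157, 154, 157, 159, 155, 176, 155, 149, 157, 103, 5, 7, 7, 7, 10, 5, 14, 3, 7, 10, 3, 10, 3, 7, 3, 7, 7, 9, 7, 7, 9, 5, 10, 9, 7, 7]
   R [10, 0, 4, 5, 7, 7, 7, 7, 9, 7, 4, 2, 102, 154, 156, 153, 160, 155, 149, 153, 155, 160, 153, 153, 155, 153, 156, 162, 161, 158]
90 L [155, 156, 154, 164, 158, 147, 152, 163, 148, 157, 166, 154, 162, 8, 9, 5, 7, 5, 7, 5, 5, 2, 2, 5, 7, 7, 7, 10, 2, 5, 5, 5, 5, 7, 5, 7, 7, 9]
   R [7, 7, 7, 9, 7, 7, 7, 7, 5, 7, 9, 5, 10, 140, 160, 157, 155, 158, 158, 156, 157, 153, 159, 152, 158, 158, 158, 149, 157, 157]
100 L [157, 157, 153, 153, 154, 152, 153, 154, 151, 167, 157, 155, 155, 170, 91, 5, 7, 7, 12, 7, 7, 5, 5, 2, 5, 0, 5, 7, 5, 7, 9, 5, 7, 7, 7, 7, 9, 2]
   R [7, 7, 9, 7, 5, 5, 9, 9, 7, 2, 9, 6, 3, 81, 149, 150, 153, 149, 155, 154, 151, 158, 159, 153, 154, 161, 152, 153, 155, 156]
110 L [153, 156, 155, 152, 153, 155, 157, 151, 149, 155, 153, 154, 158, 155, 158, 168, 5, 5, 7, 10, 5, 5, 7, 7, 5, 7, 9, 12, 7, 9, 11, 5, 7, 5, 12, 7, 7, 7]
   R [11, 9, 5, 2, 5, 5, 5, 9, 4, 7, 7, 7, 4, 5, 140, 148, 157, 148, 154, 154, 152, 154, 159, 153, 158,
[... 1138 characters left out ...]
159, 152, 151, 153, 151, 155, 159, 153, 153, 158, 154, 165, 152, 152, 152, 159, 158, 151, 167, 142, 65, 7, 9, 2, 9, 7, 7, 7, 5, 7, 2, 5, 5, 7, 7, 7, 7]
   R [7, 7, 7, 12, 7, 10, 9, 10, 9, 12, 7, 9, 9, 5, 2, 5, 10, 5, 85, 146, 152, 150, 152, 136, 21, 10, 8, 7, 7, 10]
col220 [153, 153, 163, 154, 149, 153, 157, 157, 154, 154, 157, 157, 156, 158, 151, 102, 7, 7, 5, 5, 5, 7, 7, 5, 7, 7, 5, 9, 9, 7, 5, 7, 7, 7, 2] col190 [155, 157, 160, 154, 155, 150, 153, 159, 154, 159, 149, 157, 157, 161, 149, 87, 7, 5, 7, 12, 7, 7, 5, 9, 7, 7, 7, 7, 7, 7, 7, 2, 7, 7, 9] col250 [154, 148, 154, 158, 157, 155, 156, 155, 151, 152, 156, 153, 152, 152, 161, 97, 4, 5, 7, 7, 9, 5, 5, 2, 6, 7, 7, 7, 7, 3, 3, 6, 5, 2, 5]
```

```bash
python3 - <<'E'
from h import *
import pickle
K=optics.camera_info('wrist')['camera_matrix'];V=wristview(pickle.load(open('st10.pkl','rb')))
E=[((-115,-44,8),(-60,-44,8),[(173.2,80),(174.5,90),(176.1,100),(177.5,110),(178.9,120)]),
((-115,44,0),(30,44,0),[(266.8,80),(267.6,90),(268,100),(268.6,110),(269,120),(270.5,150),(271.6,165),(272.2,180),(272.9,195)]),
((-55,-44,20),(30,-44,20),[(176.3,150),(178.5,165),(180.8,180),(182.9,195)]),
((-115,-44,8),(-115,44,8),[(190,70.1),(220,70.15),(250,70.15)])]
def res(p):
    o=[]
    for a,b,pts in E:
        A,B=w2p(o2w(p[:3],[a,b]),K,V);n=np.array([-(B-A)[1],(B-A)[0]]);n/=np.linalg.norm(n)
        o+=list((np.array(pts)-A)@n)
    return np.array(o)
r=least_squares(res,[594,-228,-.235]);print(r.x,r.fun.round(1).tolist())
E
python3 g.py j
```

```text
[ 5.93244490e+02 -2.29541929e+02 -2.39937885e-01] [-0.3, -0.2, -0.4, -0.5, -0.5, 0.5, 0.2, 0.3, 0.2, 0.3, 0.3, -0.0, 0.1, 0.2, -0.0, -0.0, -0.1, -0.1, 0.2, 0.0, -0.2]
TCP in fixture [ -0.9 100.7 124.7] F fixture axes [-0.6 -0.1 -2.6] torque [ 0.03 -0.    0.04] w 33.2 g 61 t 14.1
```

```bash
sed -i 's/594.2,-228.3,-.235/593.2,-229.5,-.24/' g.py; python3 -c "
from h import *
p=[593.2,-229.5,-.24]
plan(o2w(p,[-106,0,40])[0],-.24)"
```

```text
slide [ 106.  -101.5   84.6] dr [0.   0.   0.05] pos [ 616.8 -130.2  124.7] F [-0.6  0.  -2.6] w 33.2 g 60.7 t 14.1
```

step_arm(motion=[{"slide":[30,-30,0],"dr":[0,0,0.05],"jaw":25},{"slide":[62,-62,0],"dr":[0,0,0.05],"jaw":25},{"slide":[95,-95,5],"dr":[0,0,0.05],"jaw":25},{"slide":[106,-101.5,25],"dr":[0,0,0.05],"jaw":25},{"slide":[106,-101.5,50],"dr":[0,0,0.05],"jaw":25},{"slide":[106,-101.5,72],"dr":[0,0,0.05],"jaw":25},{"slide":[106,-101.5,84],"dr":[0,0,0.05],"jaw":25},{"slide":[106,-101.5,84],"dr":[0,0,0.05],"jaw":25}])

```text
clock: 15.1
position: [490.2, -204.4, 40.0]
ee_rot: [0.12, 0.993, -0.0, -0.001]
contact_force: [-0.4, -1.2, -1.1]
gripper_width: 33.1
grasp_force: 60.8
```

```bash
python3 g.py j -106
```

```text
TCP in fixture [-1.06e+02 -1.00e-01  4.00e+01] F fixture axes [-0.1 -1.2 -1.1] torque [ 0.03 -0.03 -0.06] w 33.1 g 61 t 15.1
slide [-0.   0.1 -0. ] dr [-0.   -0.01 -0.  ] pos [ 490.2 -204.4   40. ] F [-0.4 -1.2 -1.1] w 33.1 g 60.8 t 15.1
```

step_arm(motion=[{"slide":[0,0,10],"dr":[0,0,0],"jaw":25},{"slide":[0,0,20],"dr":[0,0,0],"jaw":25},{"slide":[0,0,28],"dr":[0,0,0],"jaw":25},{"slide":[0,0,30],"dr":[0,0,0],"jaw":25},{"slide":[0,0,31],"dr":[0,0,0],"jaw":25},{"slide":[0,0,31.7],"dr":[0,0,0],"jaw":25},{"slide":[0,0,31.7],"dr":[0,0,0],"jaw":25},{"slide":[0,0,31.7],"dr":[0,0,0],"jaw":25}])

```text
clock: 16.1
position: [490.4, -205.1, 8.7]
ee_rot: [0.121, 0.993, 0.0, 0.0]
contact_force: [0.2, 0.4, -2.4]
gripper_width: 33.2
grasp_force: 60.8
```

```bash
python3 g.py j -106 -60
```

```text
TCP in fixture [-105.6   -0.8    8.7] F fixture axes [ 0.1  0.5 -2.4] torque [ 0.03 -0.06 -0.05] w 33.2 g 61 t 16.1
slide [ 0.4  0.8 -0. ] dr [ 0.    0.   -0.01] pos [ 490.4 -205.1    8.7] F [ 0.2  0.4 -2.4] w 33.2 g 60.8 t 16.1
slide [-45.6   0.9   0. ] dr [ 0.    0.   -0.01] pos [ 490.4 -205.1    8.7] F [ 0.2  0.4 -2.4] w 33.2 g 60.8 t 16.1
```

step_arm(motion=[{"slide":[-4,0.6,0],"dr":[0,0,0],"jaw":25},{"slide":[-9,0.6,0],"dr":[0,0,0],"jaw":25},{"slide":[-14,0.6,0],"dr":[0,0,0],"jaw":25},{"slide":[-19,0.6,0],"dr":[0,0,0],"jaw":25},{"slide":[-24,0.6,0],"dr":[0,0,0],"jaw":25},{"slide":[-29,0.6,0],"dr":[0,0,0],"jaw":25},{"slide":[-33,0.6,0],"dr":[0,0,0],"jaw":25},{"slide":[-37,0.6,0],"dr":[0,0,0],"jaw":25}])

```text
clock: 17.1
position: [525.3, -213.1, 7.9]
ee_rot: [0.121, 0.993, 0.0, -0.001]
contact_force: [-0.7, 0.9, -3.7]
gripper_width: 32.9
grasp_force: 60.7
```

```bash
python3 g.py j -40
```

```text
TCP in fixture [-69.9  -0.2   7.9] F fixture axes [-0.9  0.7 -3.7] torque [ 0.3   0.4  -0.05] w 32.9 g 61 t 17.1
slide [-29.9   0.3  -0.1] dr [ 0.   -0.02 -0.02] pos [ 525.3 -213.1    7.9] F [-0.7  0.9 -3.7] w 32.9 g 60.7 t 17.1
```

step_arm(motion=[{"slide":[-3,0,0.2],"dr":[0,0,0],"jaw":25},{"slide":[-7,0,0.3],"dr":[0,0,0],"jaw":25},{"slide":[-11,0,0.3],"dr":[0,0,0],"jaw":25},{"slide":[-15,0,0.3],"dr":[0,0,0],"jaw":25},{"slide":[-19,0,0.3],"dr":[0,0,0],"jaw":25},{"slide":[-23,0,0.3],"dr":[0,0,0],"jaw":25},{"slide":[-27,0,0.3],"dr":[0,0,0],"jaw":25},{"slide":[-30,0,0.3],"dr":[0,0,0],"jaw":25}])

```text
clock: 18.1
position: [555.3, -220.4, 7.9]
ee_rot: [0.121, 0.993, 0.0, -0.001]
contact_force: [-1.7, 2.5, -7.1]
gripper_width: 33.0
grasp_force: 60.3
```

```bash
python3 g.py j -20
```

```text
TCP in fixture [-39.   -0.2   7.9] F fixture axes [-2.2  2.  -7.1] torque [0.7  0.98 0.08] w 33.0 g 60 t 18.1
slide [-19.    0.3  -0. ] dr [ 0.   -0.01 -0.01] pos [ 555.3 -220.4    7.9] F [-1.7  2.5 -7.1] w 33.0 g 60.3 t 18.1
```

step_arm(motion=[{"slide":[0,0.3,0.4],"dr":[0,0,0],"jaw":25},{"slide":[0,0.3,0.8],"dr":[0,0,0],"jaw":25},{"slide":[-1,0.3,1],"dr":[0,0,0],"jaw":25},{"slide":[-2,0.3,1],"dr":[0,0,0],"jaw":25},{"slide":[-3,0.3,1],"dr":[0,0,0],"jaw":25},{"slide":[-4,0.3,1],"dr":[0,0,0],"jaw":25},{"slide":[-5,0.3,1],"dr":[0,0,0],"jaw":25},{"slide":[-6,0.3,1],"dr":[0,0,0],"jaw":25}])

```text
clock: 19.1
position: [562.1, -222.0, 7.6]
ee_rot: [0.12, 0.993, -0.0, 0.001]
contact_force: [-0.4, -1.0, -2.1]
gripper_width: 33.4
grasp_force: 60.8
```

```bash
python3 g.py j -20
```

```text
TCP in fixture [-32.   -0.1   7.6] F fixture axes [-0.2 -1.1 -2.1] torque [-0.17  0.16  0.03] w 33.4 g 61 t 19.1
slide [-12.    0.1   0. ] dr [-0.    0.01 -0.01] pos [ 562.1 -222.     7.6] F [-0.4 -1.  -2.1] w 33.4 g 60.8 t 19.1
```

step_arm(motion=[{"slide":[-2,0,0],"dr":[0,0,0],"jaw":25},{"slide":[-4,0,0],"dr":[0,0,0],"jaw":25},{"slide":[-6,0,0],"dr":[0,0,0],"jaw":25},{"slide":[-8,0,0],"dr":[0,0,0],"jaw":25},{"slide":[-9.5,0,0],"dr":[0,0,0],"jaw":25},{"slide":[-11,0,0],"dr":[0,0,0],"jaw":25},{"slide":[-12,0,0],"dr":[0,0,0],"jaw":25},{"slide":[-13,0,0],"dr":[0,0,0],"jaw":25}])

```text
clock: 20.1
position: [574.3, -224.9, 7.5]
ee_rot: [0.121, 0.993, -0.0, 0.0]
contact_force: [-2.8, 0.6, 2.4]
gripper_width: 33.4
grasp_force: 61.2
```

```bash
python3 g.py j -8
```

```text
TCP in fixture [-19.5  -0.    7.5] F fixture axes [-2.9 -0.1  2.4] torque [-0.01  0.98  0.04] w 33.4 g 61 t 20.1
slide [-11.5   0.1   0. ] dr [-0.    0.   -0.01] pos [ 574.3 -224.9    7.5] F [-2.8  0.6  2.4] w 33.4 g 61.2 t 20.1
```

step_arm(motion=[{"slide":[-1,0,0],"dr":[0,0,0],"jaw":25},{"slide":[-2,0,0],"dr":[0,0,0],"jaw":25},{"slide":[-3,0,0],"dr":[0,0,0],"jaw":25},{"slide":[-4,0,0],"dr":[0,0,0],"jaw":25},{"slide":[-5,0,0],"dr":[0,0,0],"jaw":25},{"slide":[-6,0,0],"dr":[0,0,0],"jaw":25},{"slide":[-7,0,0],"dr":[0,0,0],"jaw":25},{"slide":[-7,0,0],"dr":[0,0,0],"jaw":25}])

```text
clock: 21.1
position: [580.6, -226.5, 7.3]
ee_rot: [0.121, 0.993, -0.0, -0.0]
contact_force: [-4.2, 2.1, 4.0]
gripper_width: 33.1
grasp_force: 61.7
```

```bash
python3 g.py j -8
```

```text
TCP in fixture [-12.9  -0.1   7.3] F fixture axes [-4.6  1.   4. ] torque [0.11 1.57 0.06] w 33.1 g 62 t 21.1
slide [-4.9  0.1 -0. ] dr [-0.   -0.   -0.01] pos [ 580.6 -226.5    7.3] F [-4.2  2.1  4. ] w 33.1 g 61.7 t 21.1
```

step_arm(motion=[{"slide":[-0.6,0,0],"dr":[0,0,0],"jaw":25},{"slide":[-1.2,0,0],"dr":[0,0,0],"jaw":25},{"slide":[-1.8,0,0],"dr":[0,0,0],"jaw":25},{"slide":[-2.4,0,0],"dr":[0,0,0],"jaw":25},{"slide":[-3,0,0],"dr":[0,0,0],"jaw":25},{"slide":[-3.5,0,0],"dr":[0,0,0],"jaw":25},{"slide":[-4,0,0],"dr":[0,0,0],"jaw":25},{"slide":[-4,0,0],"dr":[0,0,0],"jaw":25}])

```text
clock: 22.1
position: [584.0, -227.4, 7.2]
ee_rot: [0.121, 0.993, 0.0, -0.001]
contact_force: [-6.4, 1.2, 6.0]
gripper_width: 32.9
grasp_force: 61.7
```

```bash
python3 g.py j -8
```

```text
TCP in fixture [-9.4 -0.1  7.2] F fixture axes [-6.5 -0.3  6. ] torque [0.21 1.84 0.09] w 32.9 g 62 t 22.1
slide [-1.4  0.1 -0. ] dr [-0.   -0.01 -0.01] pos [ 584.  -227.4    7.2] F [-6.4  1.2  6. ] w 32.9 g 61.7 t 22.1
```

step_arm(motion=[{"slide":[-0.5,0,0],"dr":[0,0,0],"jaw":25},{"slide":[-1,0,0],"dr":[0,0,0],"jaw":25},{"slide":[-1.5,0,0],"dr":[0,0,0],"jaw":25},{"slide":[-2,0,0],"dr":[0,0,0],"jaw":25},{"slide":[-2.4,0,0],"dr":[0,0,0],"jaw":25},{"slide":[-2.7,0,0],"dr":[0,0,0],"jaw":25},{"slide":[-3,0,0],"dr":[0,0,0],"jaw":25},{"slide":[-3,0,0],"dr":[0,0,0],"jaw":25}])

```text
clock: 23.1
position: [586.1, -227.9, 6.9]
ee_rot: [0.121, 0.993, 0.0, -0.002]
contact_force: [-6.2, 1.5, 4.7]
gripper_width: 32.7
grasp_force: 61.8
```

```bash
python3 g.py j -8
```

```text
TCP in fixture [-7.3 -0.1  6.9] F fixture axes [-6.4  0.   4.7] torque [0.3 2.2 0.1] w 32.7 g 62 t 23.1
slide [0.7 0.1 0. ] dr [-0.   -0.03 -0.01] pos [ 586.1 -227.9    6.9] F [-6.2  1.5  4.7] w 32.7 g 61.8 t 23.1
```

step_arm(motion=[{"slide":[-0.5,0,0],"dr":[0,0,0],"jaw":25},{"slide":[-1,0,0],"dr":[0,0,0],"jaw":25},{"slide":[-1.5,0,0],"dr":[0,0,0],"jaw":25},{"slide":[-2,0,0],"dr":[0,0,0],"jaw":25},{"slide":[-2.4,0,0],"dr":[0,0,0],"jaw":25},{"slide":[-2.7,0,0],"dr":[0,0,0],"jaw":25},{"slide":[-3,0,0],"dr":[0,0,0],"jaw":25},{"slide":[-3,0,0],"dr":[0,0,0],"jaw":25}])

```text
clock: 24.1
position: [587.7, -228.3, 6.7]
ee_rot: [0.121, 0.993, 0.0, -0.003]
contact_force: [-7.9, 3.4, 6.2]
gripper_width: 33.5
grasp_force: 62.0
```

```bash
python3 g.py j -8
```

```text
TCP in fixture [-5.6 -0.2  6.7] F fixture axes [-8.5  1.4  6.2] torque [0.47 2.87 0.07] w 33.5 g 62 t 24.1
slide [2.4 0.2 0. ] dr [-0.   -0.05 -0.02] pos [ 587.7 -228.3    6.7] F [-7.9  3.4  6.2] w 33.5 g 62.0 t 24.1
```

```bash
cat > m.py <<'E'
from h import *
import sys
st=arm.read_state();im=optics.get_image('wrist');cv2.imwrite(f'pics/{sys.argv[1]}.png',im)
K=optics.camera_info('wrist')['camera_matrix'];V=wristview(st);p=[593.2,-229.5,-.24]
P=lambda q:w2p(o2w(p,q),K,V).round(1).tolist()
g=cv2.cvtColor(im,6).astype(int);S=cv2.cvtColor(im,cv2.COLOR_BGR2HSV)[...,1]
print('base near edge pred',P([(-115,-30,8),(-115,30,8)]))
for y in (-20,20): print('sole rear edge',y,'x=-46..-62:',P([(x,y,18) for x in (-46,-50,-54,-58)]))
u=int(P([(-50,20,18)])[0][0]);v=int(P([(-58,20,18)])[0][1])
for c in (u,u-10,int(P([(-50,-20,18)])[0][0])): print(c,v-4,g[v-4:v+34,c].tolist())
print('tab pred (shift -7) up',P([(9,-61,25),(31,-61,25),(20,-48,25),(20,-74,25)]),'down',P([(9,-61,19)]))
c=int(P([(9,-70,25)])[0][0]);r=int(P([(9,-70,25)])[0][1])
for cc in (c-5,c,c+5): print(cc,r-20,g[r-20:r+34,cc].tolist())
E
python3 m.py w11
```

```text
base near edge pred [[270.0, 45.1], [380.9, 44.9]]
sole rear edge -20 x=-46..-62: [[291.0, 174.4], [290.7, 167.5], [290.4, 160.5], [290.2, 153.4]]
sole rear edge 20 x=-46..-62: [[360.5, 174.3], [360.8, 167.4], [361.0, 160.4], [361.2, 153.3]]
360 149 [112, 111, 113, 111, 111, 113, 112, 114, 112, 113, 112, 114, 112, 108, 106, 126, 168, 178, 180, 180, 180, 180, 180, 180, 180, 180, 180, 180, 179, 179, 178, 180, 178, 179, 179, 179, 178, 178]
350 149 [112, 113, 111, 112, 112, 112, 113, 111, 111, 111, 111, 110, 112, 108, 109, 140, 165, 174, 175, 174, 175, 174, 173, 175, 175, 173, 174, 175, 176, 173, 173, 173, 174, 173, 174, 174, 173, 174]
290 149 [108, 109, 109, 110, 108, 106, 108, 109, 111, 111, 112, 109, 107, 109, 117, 150, 170, 171, 170, 170, 171, 170, 171, 170, 171, 170, 170, 169, 169, 169, 171, 170, 170, 169, 172, 171, 171, 172]
tab pred (shift -7) up [[225.2, 266.4], [228.8, 297.8], [248.1, 282.3], [205.9, 282.4]] down [[228.5, 261.5]]
205 246 [74, 71, 74, 73, 71, 71, 71, 68, 69, 66, 68, 64, 68, 67, 69, 71, 71, 75, 72, 74, 80, 86, 86, 80, 82, 79, 75, 71, 69, 70, 70, 73, 73, 64, 27, 22, 20, 23, 24, 34, 36, 31, 31, 26, 28, 25, 33, 32, 36, 27, 31, 29, 31, 32]
210 246 [72, 71, 73, 73, 72, 71, 69, 71, 67, 65, 66, 68, 67, 67, 68, 71, 73, 78, 77, 83, 91, 93, 94, 95, 95, 92, 74, 47, 51, 54, 73, 85, 43, 28, 29, 31, 31, 31, 28, 36, 43, 41, 36, 33, 28, 30, 28, 33, 32, 31, 26, 27, 23, 29]
215 246 [70, 71, 72, 71, 72, 73, 69, 65, 64, 69, 68, 71, 72, 70, 72, 72, 75, 77, 78, 84, 88, 96, 94, 96, 95, 89, 73, 45, 50, 53, 60, 46, 32, 26, 34, 30, 29, 33, 32, 48, 47, 44, 36, 31, 36, 30, 32, 26, 24, 25, 25, 26, 25, 19]
```

step_arm(motion=[{"slide":[-0.5,0,0],"dr":[0,0,0],"jaw":25},{"slide":[-1,0,0],"dr":[0,0,0],"jaw":25},{"slide":[-1.5,0,0],"dr":[0,0,0],"jaw":25},{"slide":[-2,0,0],"dr":[0,0,0],"jaw":25},{"slide":[-2.4,0,0],"dr":[0,0,0],"jaw":25},{"slide":[-2.7,0,0],"dr":[0,0,0],"jaw":25},{"slide":[-3,0,0],"dr":[0,0,0],"jaw":25},{"slide":[-3,0,0],"dr":[0,0,0],"jaw":25}])

```text
clock: 25.15
position: [588.1, -228.5, 6.2]
ee_rot: [0.121, 0.993, 0.001, -0.006]
contact_force: [-10.2, 4.2, 8.2]
gripper_width: 33.0
grasp_force: 62.1
```

```bash
python3 g.py j -8; python3 m.py w12
```

```text
TCP in fixture [-5.2 -0.3  6.2] F fixture axes [-10.9   1.6   8.2] torque [0.57 4.   0.11] w 33.0 g 62 t 25.15
slide [2.8 0.3 0. ] dr [-0.   -0.09 -0.02] pos [ 588.1 -228.5    6.2] F [-10.2   4.2   8.2] w 33.0 g 62.1 t 25.15
base near edge pred [[270.1, 44.2], [381.1, 44.0]]
sole rear edge -20 x=-46..-62: [[291.0, 173.7], [290.8, 166.7], [290.5, 159.7], [290.2, 152.6]]
sole rear edge 20 x=-46..-62: [[360.8, 173.5], [361.0, 166.6], [361.2, 159.6], [361.5, 152.4]]
361 148 [110, 114, 113, 112, 111, 111, 111, 110, 111, 111, 112, 112, 116, 113, 112, 116, 155, 178, 178, 176, 178, 177, 176, 176, 177, 175, 175, 176, 174, 175, 175, 177, 176, 174, 173, 174, 174, 175]
351 148 [113, 113, 112, 111, 114, 113, 113, 114, 111, 112, 113, 114, 111, 111, 114, 123, 158, 175, 173, 174, 175, 174, 174, 174, 175, 174, 175, 174, 175, 175, 174, 174, 175, 174, 172, 173, 172, 174]
290 148 [110, 112, 109, 109, 108, 110, 108, 108, 110, 110, 110, 109, 111, 108, 107, 126, 158, 171, 170, 171, 171, 171, 170, 170, 170, 170, 171, 169, 169, 170, 168, 169, 169, 171, 169, 170, 168, 168]
tab pred (shift -7) up [[224.9, 266.1], [228.5, 297.8], [247.9, 282.2], [205.5, 282.3]] down [[228.3, 261.3]]
205 246 [74, 72, 72, 72, 71, 70, 70, 68, 70, 69, 66, 63, 66, 70, 69, 69, 69, 70, 73, 76, 83, 91, 91, 90, 88, 85, 79, 78, 77, 71, 73, 71, 72, 64, 27, 22, 24, 25, 26, 30, 29, 30, 32, 32, 34, 31, 28, 29, 30, 31, 29, 23, 26, 20]
210 246 [72, 71, 72, 71, 69, 70, 72, 68, 67, 64, 67, 67, 67, 67, 69, 70, 72, 75, 79, 85, 91, 94, 95, 96, 95, 91, 75, 44, 53, 52, 74, 85, 41, 26, 27, 31, 31, 31, 28, 34, 40, 39, 35, 29, 25, 28, 29, 28, 32, 28, 32, 31, 34, 35]
215 246 [71, 71, 70, 70, 72, 68, 66, 66, 64, 64, 68, 65, 71, 71, 71, 71, 71, 79, 81, 83, 92, 96, 94, 93, 96, 93, 75, 46, 51, 56, 59, 44, 27, 22, 26, 26, 34, 32, 36, 49, 48, 46, 39, 31, 30, 31, 29, 26, 30, 31, 30, 33, 44, 42]
```

step_arm(motion=[{"slide":[-0.5,0,0],"dr":[0,0,0],"jaw":25},{"slide":[-1,0,0],"dr":[0,0,0],"jaw":25},{"slide":[-1.5,0,0],"dr":[0,0,0],"jaw":25},{"slide":[-2,0,0],"dr":[0,0,0],"jaw":25},{"slide":[-2.4,0,0],"dr":[0,0,0],"jaw":25},{"slide":[-2.7,0,0],"dr":[0,0,0],"jaw":25},{"slide":[-3,0,0],"dr":[0,0,0],"jaw":25},{"slide":[-3,0,0],"dr":[0,0,0],"jaw":25}])

```text
clock: 26.2
position: [588.0, -228.6, 6.1]
ee_rot: [0.121, 0.993, 0.001, -0.009]
contact_force: [-17.9, 6.7, 12.1]
gripper_width: 33.1
grasp_force: 62.8
```

```bash
python3 g.py j -8; python3 m.py w13 | sed -n '2,4p;9,12p'
```

```text
TCP in fixture [-5.3 -0.3  6.1] F fixture axes [-19.    2.3  12.1] torque [1.09 5.47 0.25] w 33.1 g 63 t 26.2
slide [2.7 0.3 0. ] dr [-0.   -0.13 -0.02] pos [ 588.  -228.6    6.1] F [-17.9   6.7  12.1] w 33.1 g 62.8 t 26.2
sole rear edge -20 x=-46..-62: [[291.2, 173.7], [290.9, 166.7], [290.7, 159.7], [290.4, 152.6]]
sole rear edge 20 x=-46..-62: [[360.9, 173.5], [361.1, 166.6], [361.3, 159.5], [361.5, 152.4]]
361 148 [113, 112, 113, 113, 113, 113, 112, 112, 112, 114, 115, 113, 113, 114, 112, 115, 155, 175, 177, 177, 178, 176, 176, 175, 175, 176, 176, 176, 177, 175, 175, 175, 175, 174, 174, 175, 174, 173]
210 246 [74, 69, 72, 70, 72, 70, 68, 69, 66, 64, 67, 68, 68, 67, 71, 70, 74, 76, 79, 85, 89, 95, 94, 93, 95, 90, 75, 41, 51, 54, 71, 86, 41, 24, 26, 25, 22, 29, 27, 34, 40, 37, 38, 32, 29, 32, 31, 32, 29, 31, 32, 35, 31, 27]
215 246 [73, 71, 73, 73, 70, 70, 68, 66, 69, 66, 68, 70, 66, 71, 71, 70, 76, 74, 79, 82, 88, 95, 95, 96, 96, 91, 75, 46, 52, 55, 57, 46, 33, 27, 32, 30, 30, 33, 38, 42, 47, 46, 43, 29, 28, 31, 26, 33, 35, 35, 33, 39, 39, 23]
```

The stop is felt: 19 N with no further travel. Ease off, then let go.

step_arm(motion=[{"slide":[1,0,0],"dr":[0,0,0],"jaw":25},{"slide":[2,0,0],"dr":[0,0,0],"jaw":25},{"slide":[3,0,0],"dr":[0,0,0],"jaw":25},{"slide":[4,0,0],"dr":[0,0,0],"jaw":25},{"slide":[5,0,0],"dr":[0,0,0],"jaw":25},{"slide":[6,0,-0.5],"dr":[0,0,0],"jaw":25},{"slide":[6.5,0,-0.5],"dr":[0,0,0],"jaw":25},{"slide":[6.5,0,-0.5],"dr":[0,0,0],"jaw":25}])

```text
clock: 27.25
position: [588.2, -228.6, 6.4]
ee_rot: [0.121, 0.993, 0.0, -0.002]
contact_force: [-5.3, 1.2, 0.1]
gripper_width: 32.8
grasp_force: 61.0
```

```bash
python3 g.py j -8
```

```text
TCP in fixture [-5.  -0.3  6.4] F fixture axes [-5.4 -0.1  0.1] torque [-0.12  1.87  0.06] w 32.8 g 61 t 27.25
slide [3.  0.3 0. ] dr [-0.   -0.03 -0.02] pos [ 588.2 -228.6    6.4] F [-5.3  1.2  0.1] w 32.8 g 61.0 t 27.25
```

step_arm(motion=[{"slide":[0.5,0,0],"dr":[0,0,0],"jaw":25},{"slide":[1,0,0],"dr":[0,0,0],"jaw":25},{"slide":[1.5,0,0],"dr":[0,0,0],"jaw":25},{"slide":[2,0,0],"dr":[0,0,0],"jaw":25},{"slide":[2.5,0,0],"dr":[0,0,0],"jaw":25},{"slide":[3,0,0],"dr":[0,0,0],"jaw":25},{"slide":[3.5,0,0],"dr":[0,0,0],"jaw":25},{"slide":[4,0,0],"dr":[0,0,0],"jaw":25}])

```text
clock: 28.25
position: [586.3, -228.0, 7.8]
ee_rot: [0.121, 0.993, -0.0, 0.0]
contact_force: [-3.6, -0.8, -4.4]
gripper_width: 33.0
grasp_force: 60.5
```

```bash
python3 g.py j -8
```

```text
TCP in fixture [-7.  -0.2  7.8] F fixture axes [-3.3 -1.7 -4.4] torque [-0.5   1.27 -0.02] w 33.0 g 60 t 28.25
slide [ 1.   0.2 -0. ] dr [-0.    0.   -0.01] pos [ 586.3 -228.     7.8] F [-3.6 -0.8 -4.4] w 33.0 g 60.5 t 28.25
```

step_arm(motion=[{"slide":[0.5,0,0.4],"dr":[0,0,0],"jaw":25},{"slide":[0.5,0,0.6],"dr":[0,0,0],"jaw":25},{"slide":[0.5,0,0.6],"dr":[0,0,0],"jaw":85},{"slide":[0.5,0,0.6],"dr":[0,0,0],"jaw":85},{"slide":[0.5,0,0.6],"dr":[0,0,0],"jaw":85},{"slide":[0.5,0,0.6],"dr":[0,0,0],"jaw":85},{"slide":[0.5,0,-15],"dr":[0,0,0],"jaw":85},{"slide":[0.5,0,-50],"dr":[0,0,0],"jaw":85}])

```text
clock: 29.25
position: [584.7, -227.6, 57.6]
ee_rot: [0.121, 0.993, 0.0, -0.002]
contact_force: [0.7, -0.1, -0.2]
gripper_width: 85.3
grasp_force: 0.0
```

```bash
python3 g.py j; optics=1; python3 -c "
from h import *
[optics.get_image('wrist') for _ in range(4)]"; python3 m.py w14; python3 g.py j
```

```text
TCP in fixture [-8.7 -0.2 57.6] F fixture axes [ 0.6  0.1 -0.2] torque [ 0.   -0.07  0.03] w 85.3 g 0 t 29.25
base near edge pred [[283.7, 65.1], [366.9, 65.0]]
sole rear edge -20 x=-46..-62: [[299.1, 162.7], [299.0, 157.4], [298.8, 152.0], [298.7, 146.6]]
sole rear edge 20 x=-46..-62: [[351.9, 162.6], [352.1, 157.3], [352.2, 151.9], [352.3, 146.5]]
352 142 [109, 110, 111, 110, 112, 112, 113, 114, 113, 118, 148, 177, 175, 176, 175, 175, 175, 175, 175, 175, 174, 174, 175, 171, 173, 174, 172, 171, 172, 173, 173, 172, 172, 171, 170, 171, 170, 172]
342 142 [111, 112, 111, 110, 109, 111, 111, 111, 110, 115, 144, 176, 174, 175, 174, 174, 175, 172, 173, 173, 173, 172, 174, 172, 173, 173, 173, 173, 172, 172, 172, 173, 172, 165, 137, 131, 129, 130]
299 142 [109, 108, 109, 109, 107, 110, 108, 108, 110, 108, 133, 169, 169, 168, 170, 169, 169, 169, 170, 168, 168, 169, 168, 168, 168, 168, 167, 168, 168, 169, 169, 169, 167, 169, 168, 158, 120, 118]
tab pred (shift -7) up [[248.4, 233.5], [250.6, 258.6], [265.8, 246.2], [233.3, 246.3]] down [[250.4, 230.6]]
232 213 [71, 73, 74, 76, 72, 74, 75, 71, 71, 70, 69, 70, 70, 66, 64, 65, 65, 63, 66, 68, 73, 70, 72, 72, 73, 72, 73, 71, 72, 69, 69, 71, 73, 81, 101, 106, 102, 91, 106, 105, 107, 99, 64, 32, 27, 26, 28, 27, 35, 30, 27, 37, 31, 33]
237 213 [73, 73, 73, 74, 74, 75, 73, 72, 75, 70, 70, 69, 66, 66, 66, 66, 68, 66, 76, 99, 118, 137, 135, 136, 131, 109, 66, 80, 105, 135, 135, 130, 108, 81, 89, 47, 30, 25, 26, 26, 31, 31, 32, 34, 35, 34, 32, 29, 33, 32, 33, 33, 36, 35]
242 213 [76, 76, 75, 76, 73, 74, 71, 68, 70, 70, 68, 69, 69, 66, 67, 70, 68, 70, 69, 90, 119, 137, 137, 136, 132, 104, 67, 79, 105, 134, 136, 131, 107, 55, 32, 33, 34, 33, 33, 33, 27, 34, 35, 36, 33, 26, 29, 30, 31, 31, 34, 32, 34, 29]
TCP in fixture [-7.7  0.  58.4] F fixture axes [-0.5 -0.3  0.2] torque [-0.06 -0.05  0.02] w 85.4 g 0 t 29.5
```

```bash
python3 -c "
from bench import arm
print(arm.job_done())"
```

```text
the job is handed in; nothing more can be done
None
```

The job is handed in at about 29.5 s: I pushed the former to the jig's stop (peak about 19 N) and let go. It came back about 2 mm and stayed, with the catch tab reading as up in the last wrist image, so it looks latched, and the gripper is clear above it.

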